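# Tip the stood-up pipette-tip box onto its base and push it up to the stop bar

## Robot

A 7-joint arm with a two-finger parallel gripper is mounted at the origin on a cart in front of the work surface, level with it; the furniture and walls round the work are solid. World frame = base frame: x ahead of the robot, y to its left, z up, the work surface at z = 0. Lengths are in m, angles in rad, forces in N, time in s.
With the tool pointing down it reaches from about 0.375 to 0.925 m from the base axis. Payload 3.1 kg.
Tool frame: the origin (TCP) lies between the finger pads; the fingertips stand 19 mm ahead of it and the grasp point (between the pads) is the TCP; z points along the fingers, y is the line along which they close (so a half turn about z gives the same grasp; the last joint's range is limited). The gripper opens to 85 mm and grips with 20 to 120 N. Pads are 22 mm wide; open, the fingers measure 114 mm over their backs; the gripper's body (76 mm by 85 mm) begins 54 mm behind the grasp point. The pads swing forward as they close: fully open they stand 13 mm farther back than shut.
Start: joints at [1.239, 0.383, 0.044, 1.598, -0.018, 1.161, -0.05], TCP at [0.151, -0.632, 0.25] pointing down, gripper open.
Joint ranges: [-2.61, 2.61], [-0.41, 2.15], [-1.48, 1.57], [0, 2.5], [-1.57, 4.71], [0.05, 1.97], [-2.85, 2.85]. Speed limits (rad/s): [2.79, 2.79, 3.14, 3.14, 3.14, 3.14, 3.14].

## Interface

Orientations are given as a unit quaternion [x, y, z, w].
In Python, from bench import move_ptp, movel, move_j, move_gripper, pause, inverse_kinematics, read_camera, camera_params, MotionError, sign_off, look_for, tip_of, read_time_s, read_qpos, read_joint_vel, read_effort, read_eef_pos, read_tcp_rot, read_ft_force, read_ft_torque, read_finger_gap, read_grasp_force gives the robot as it stands. Calls block until the motion is done:
- move_ptp(position, orientation): joint-space move of the TCP to a pose.
- movel(position, orientation=None, speed=0.15): straight line of the TCP; orientation=None keeps the orientation; speed is the mean speed in m/s.
- move_j(angles): joint-space move.
- move_gripper(opening, effort=None): finger opening in m; effort is the grip in N (None keeps the last); returns when the fingers have stopped.
- pause(seconds).
- inverse_kinematics(position, orientation): joint angles nearest the present ones, or None.
- read_camera(name): name is "scene" or "top"; returns the picture (420x560x3 uint8, red, green, blue); there is no depth.
- camera_params(name): a dict with "K" (3x3 intrinsics, pixels), "camera_from_world" (4x4, takes a point from world to camera coordinates). Camera axes: x right, y down, z forward; pixel columns grow to the right and rows downward; lengths in m; the calibration is good to about 2 mm. A picture is of the moment at which its call begins. camera_params takes no time and is no camera call.
A pose or a line that the arm cannot do raises MotionError and nothing moves.
- sign_off(): hands the job in; it is judged then, once.
Trained networks look in the newest picture that a camera, given by its name, has taken for a name from the list of things; names that differ only in an ending like _2 or _b are one class to them, and where a whole thing is asked for, a point or a joint stands for the part that bears it (a point fixed in the world has none). Each returns a list of dicts, best first, with "confidence" (0 to 1); they miss things now and then, are a little off and sometimes report something else, mostly with a low value. They report only what shows in the picture. A call takes as long as a camera call.
- look_for(camera, name): "at" ([column, row] in pixels, amid what is visible of it).
- tip_of(camera, name): "at" ([column, row] in pixels: a listed point, or the origin of a listed thing).
Readings, each from a call of its own:
- read_time_s(): time.
- read_qpos(): joint angles.
- read_joint_vel(): joint speeds.
- read_effort(): joint torques, N m.
- read_eef_pos(): TCP position.
- read_tcp_rot(): TCP orientation.
- read_ft_force(): force on the tool from outside, world axes, zero at the start.
- read_ft_torque(): the same for the moment, N m.
- read_finger_gap(): finger opening in m.
- read_grasp_force(): force on a finger pad.
Only numpy, scipy, OpenCV 4.12 (cv2) and the standard library are available. Lean on these libraries where they do the work, as an engineer would, in place of code of your own. Each camera call takes 0.05 s, during which the arm holds its last target. There are 200 camera calls.

## Task

The open pipette-tip box has been left standing on end. Without gripping or lifting it, push it over with the fingertips so that it drops onto its base, tips up, then push it along the worktop until its leading end sits flush and square against the metal stop bar, with the bar behind its whole width. Do not disturb the white bottle, the sample cup or the timer.

Things in the scene. Friction and masses are not known exactly. Their poses are not given: they have to be found in the camera images.
- tip_rack: open pipette-tip box, grey-blue, rows of white tips in its top; 82 (x) by 118 (y) mm, walls 34 high, tips up to 40 mm, 95 to 155 g, loose. Origin at its base's centre, z from base towards tips, y along its length. Starts standing on its -y end, 118 mm tall on 82 by 34 mm, base (-z) facing the bar to within 0.3 rad, tips facing away (robot's right). Lying, z is up and y points to the bar.
- rack_head (a point): middle of the bottom edge of the box's leading end, at (0, +59, 0) mm in the box's frame: the upper end while the box stands, the end towards the bar once it lies. At the start it is 153 to 183 mm from the bar's face, so tipped about its heel the box lands 35 to 65 mm short of the bar.
- rack_heel (a point): middle of the bottom edge of the box's other end, at (0, -59, 0) mm in the box's frame: the edge on the worktop about which the box tips when pushed near its top on the tips side; it falls by itself once leaned some 20 degrees. This edge stays down on the worktop through the whole job.
- stop_bar: straight aluminium stop bar fixed to the worktop, 170 mm long, 24 mm wide, 16 mm high, with two screw heads 4 mm high on top. Origin on the worktop at the middle of its contact face. x runs along the bar; y is horizontal, out of the contact face away from the box (to the robot's left, give or take 0.14 rad), so the box comes up from the -y side and the bar itself lies at y = 0 to 24 mm.
- bottle_white: white reagent bottle, 27 mm across, 51 mm high, 35 g, loose; origin at the centre of its foot. Leave it alone.
- cup: white sample cup with a screw lid, 50 mm across, 64 mm high, 22 g, loose; origin at the centre of its foot. Leave it alone.
- clock: round bench timer, 58 mm across, 36 mm high, 70 g, loose; origin at the centre of its foot. Leave it alone.

How it is judged:
On the way, in this order (a step that is already met when the one before it is completed fails the run):
1. the box lies on its base, away from the bar (angle between tip_rack's own z axis and vertical below 0.05 rad and height (world z) of tip_rack below 0.008 m and y of rack_head in the frame of stop_bar below -0.012 m), for 0.2 s.
2. its leading end is flush and square against the bar (angle between tip_rack's own z axis and vertical below 0.05 rad and height (world z) of tip_rack below 0.008 m and y of rack_head in the frame of stop_bar between -0.005 and 0.004 m and x of rack_head in the frame of stop_bar between -0.046 and 0.046 m and angle between the y axis of tip_rack and the y axis of stop_bar, either way round below 0.06 rad), for 0.2 s.
At the end, for the whole second after the job is handed in: The tip box is at rest flat on its base (tilt under 0.05 rad), its leading end within 5 mm of the bar's face and square to it within 0.06 rad, its middle within 46 mm of the bar's middle (the bar behind its whole width, give or take 2 mm); bottle, cup and timer stand as they were (all of step 2 and linear speed of tip_rack below 0.01 m/s and angle between each of bottle_white, cup, clock's own z axis and vertical below 0.1 rad); the robot touches nothing.
It fails at once if the box's heel edge comes more than 15 mm off the worktop (lifted, carried, or tipped the wrong way) (height (world z) of rack_heel above 0.015 m).
It fails at once if the lying box is lifted off the worktop (angle between tip_rack's own z axis and vertical below 0.15 rad and height (world z) of tip_rack above 0.02 m).
It fails at once if the small white reagent bottle is moved by more than 15 mm or tipped (distance of bottle_white from where it was at the start of the episode above 0.015 m or angle between bottle_white's own z axis and vertical above 0.25 rad).
It fails at once if the sample cup is moved by more than 15 mm or tipped (distance of cup from where it was at the start of the episode above 0.015 m or angle between cup's own z axis and vertical above 0.25 rad).
It fails at once if the timer is moved by more than 15 mm or tipped (distance of clock from where it was at the start of the episode above 0.015 m or angle between clock's own z axis and vertical above 0.25 rad).
It also fails if it takes over 54 s, if anything falls off the work surface, if the arm or the gripper's body presses on something with over 40 N, if the wrist force passes 120 N, or if a joint passes its speed limit or range.

## Working session

There is one attempt and no reset: what is moved stays moved. The work goes in short steps, each a Python script; the robot and the scene stay as the last script left them, time stands still between calls to the robot, and variables do not carry over. Pictures are saved under pics/ and viewed, at most 10 in all, crops included, and the job is handed in when it is done.

```bash
mkdir -p pics
cat > h.py <<'E'
import numpy as np, cv2
from bench import *
def snap(c,name=None):
    im=read_camera(c)
    if name: cv2.imwrite('pics/'+name+'.png',cv2.cvtColor(im,cv2.COLOR_RGB2BGR))
    return im
def P(c):
    p=camera_params(c); return np.array(p['K'])@np.array(p['camera_from_world'])[:3]
def plane(c,px,z=0.):
    M=P(c); A=np.c_[M[:,0],M[:,1],M[:,2]*z+M[:,3]]
    w=np.linalg.solve(A,[px[0],px[1],1]); return w[:2]/w[2]
def tri(a,b):
    r=[]
    for c,u in (('scene',a),('top',b)):
        M=P(c); r+=[u[0]*M[2]-M[0],u[1]*M[2]-M[1]]
    v=np.linalg.svd(np.array(r))[2][-1]; return v[:3]/v[3]
def proj(c,X):
    w=P(c)@np.r_[X,1]; return w[:2]/w[2]
E
python3 - <<'E'
from h import *
np.set_printoptions(precision=3,suppress=True)
for c in('scene','top'): snap(c,c+'0')
for n in['tip_rack','rack_head','rack_heel','stop_bar','bottle_white','cup','clock']:
    d={}
    for c in('scene','top'):
        r=tip_of(c,n)
        d[c]=r[0]['at'] if r else None
        print(n,c,[(np.round(x['at'],1).tolist(),round(x['confidence'],2)) for x in r[:3]], plane(c,d[c]) if r else '')
    if d['scene'] is not None and d['top'] is not None: print('  tri',tri(d['scene'],d['top']))
print(read_time_s(),read_tcp_rot())
E
```

```text
tip_rack scene [([318.6, 223.8], 0.78)] [ 0.401 -0.257]
tip_rack top [([276.5, 238.5], 0.66)] [ 0.464 -0.164]
  tri [ 0.46  -0.162  0.058]
rack_head scene [([319.2, 199.8], 0.77)] [ 0.327 -0.383]
rack_head top [([278.6, 236.9], 0.81)] [ 0.467 -0.169]
  tri [ 0.46  -0.164  0.114]
rack_heel scene [([317.1, 246.2], 0.94)] [ 0.458 -0.163]
rack_heel top [([278.6, 240.0], 0.96)] [ 0.461 -0.169]
  tri [ 0.459 -0.167 -0.002]
stop_bar scene [([361.1, 286.2], 0.78)] [0.458 0.009]
stop_bar top [([197.0, 241.4], 0.98)] [0.459 0.007]
  tri [ 0.458  0.007 -0.001]
bottle_white scene [([284.2, 322.2], 0.62)] [0.637 0.038]
bottle_white top [([177.4, 155.8], 0.76)] [0.647 0.051]
  tri [0.643 0.049 0.011]
cup scene [([277.0, 213.0], 0.79)] [ 0.467 -0.36 ]
cup top [([366.4, 243.5], 0.86), ([179.3, 158.4], 0.45)] [ 0.451 -0.358]
  tri [ 0.458 -0.362 -0.004]
clock scene [([288.4, 324.4], 0.63)] [0.633 0.046]
clock top [([344.0, 191.6], 0.85), ([278.1, 236.3], 0.16)] [ 0.565 -0.313]
  tri [ 0.543 -0.32  -0.29 ]
0.8 [0.993 0.117 0.    0.   ]
```

View pics/scene0.png

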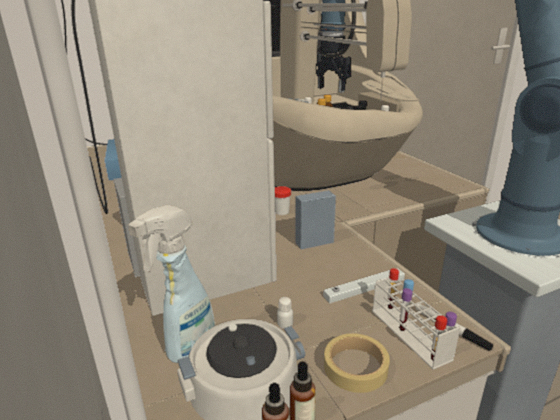

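View pics/top0.png

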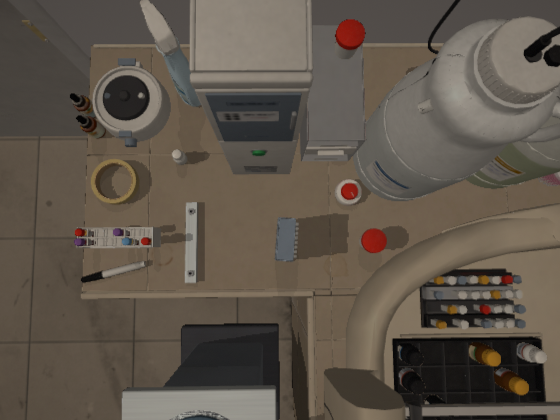

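Run:
```python
from h import *
a=cv2.imread('pics/top0.png')[130:300,160:400]; b=cv2.imread('pics/scene0.png')[170:350,260:410]
a=cv2.resize(a,None,fx=3.3,fy=3.3,interpolation=cv2.INTER_CUBIC); cv2.imwrite('pics/a.png',a)
b=cv2.resize(b,None,fx=3.3,fy=3.3,interpolation=cv2.INTER_CUBIC); cv2.imwrite('pics/b.png',b)
```

```text
(no output)
```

View pics/a.png

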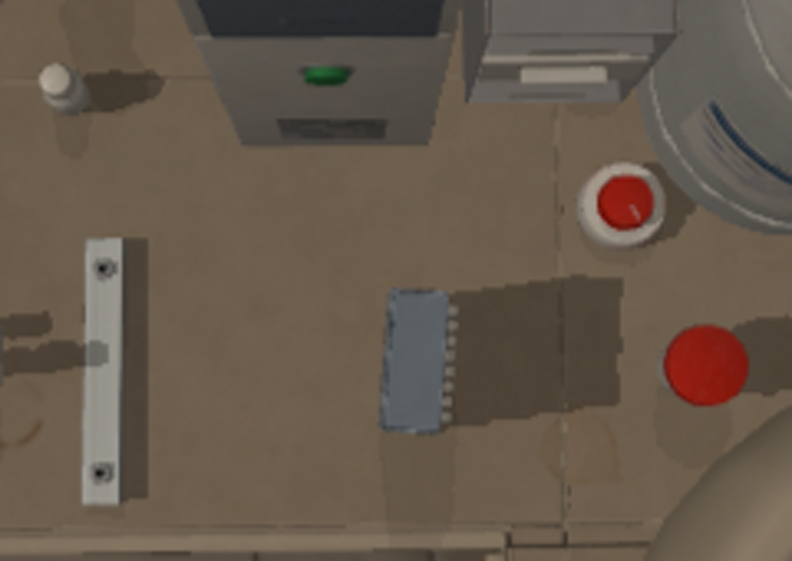

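View pics/b.png

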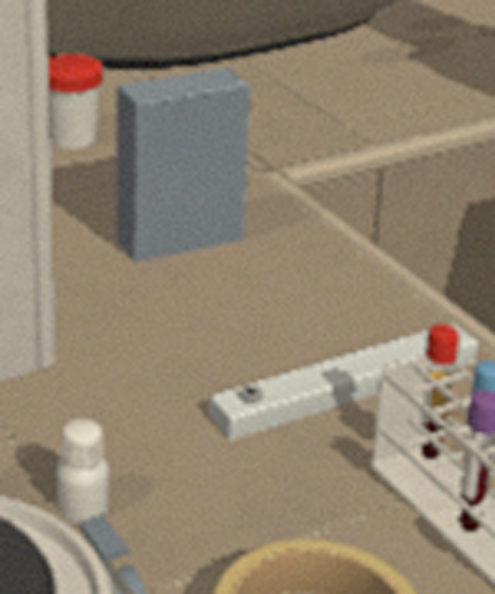

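Run:
```python
from h import *
np.set_printoptions(precision=4,suppress=True)
f=lambda u,v,z: plane('top',(160+(u+.5)/3.3-.5,130+(v+.5)/3.3-.5),z)
B=[f(122,238,.016),f(119,504,.016)]; print('bar',B, 'ang',np.arctan2(*(B[0]-B[1])[::-1]), 'mid',(B[0]+B[1])/2)
C=[f(392,290,.118),f(380,430,.118)]; print('base',C,np.arctan2(*(C[0]-C[1])[::-1]),(C[0]+C[1])/2)
D=[f(448,291,.118),f(441,433,.118)]; print('tips',D,np.arctan2(*(D[0]-D[1])[::-1]),(D[0]+D[1])/2)
print('bottom of fridge',f(240,145,0),f(430,145,0),'basin?',f(650,560,0.1), 'drawer', f(470,100,.0))
print('timer',f(622,205,.036),'cup',f(707,366,.064))
print(read_qpos())
for yaw in(-.1,0):
  for s in(1,-1):
    # tool z down, tool y along s*(cos yaw, sin yaw)
    from scipy.spatial.transform import Rotation as R
    y=s*np.array([np.cos(yaw),np.sin(yaw),0]);z=np.array([0,0,-1]);x=np.cross(y,z)
    q=R.from_matrix(np.c_[x,y,z]).as_quat()
    print(yaw,s,q,[inverse_kinematics(p,q) for p in([.46,-.25,.25],[.46,-.12,.115],[.46,-.13,.035])])
```

```text
bar [array([0.5431, 0.0055]), array([0.3736, 0.0058])] ang -0.0020703470277543285 mid [0.4584 0.0056]
base [array([ 0.4992, -0.1664]), array([ 0.4196, -0.1587])] -0.09607668015332094 [ 0.4594 -0.1625]
tips [array([ 0.4984, -0.1985]), array([ 0.4175, -0.1933])] -0.06411822626958147 [ 0.4579 -0.1959]
bottom of fridge [ 0.6065 -0.0692] [ 0.6055 -0.1951] basin? [ 0.3434 -0.3137] drawer [ 0.6357 -0.2221]
timer [ 0.5591 -0.315 ] cup [ 0.4556 -0.359 ]
[ 1.2392  0.3828  0.0439  1.5979 -0.0179  1.1612 -0.0499]
-0.1 1 [0.7416 0.6709 0.     0.    ] [array([ 0.8151,  0.1738, -0.4339,  1.882 ,  0.0815,  1.103 ,  0.2502]), array([ 0.6565,  0.2842, -0.537 ,  2.097 ,  0.1996,  0.8088, -0.1015]), array([ 0.6064,  0.4335, -0.4678,  2.1238,  0.318 ,  0.6506, -0.1797])]
-0.1 -1 [-0.6709  0.7416  0.      0.    ] [array([ 0.5067,  0.1499, -0.0956,  1.8962,  0.016 ,  1.0962, -2.8367]), array([-0.9208,  0.7195,  1.383 ,  2.159 , -0.8598,  1.0243, -2.2961]), array([-0.8476,  1.0668,  1.364 ,  2.1827, -1.2424,  1.1322, -2.0338])]
0 1 [0.7071 0.7071 0.     0.    ] [array([ 0.8287,  0.1753, -0.449 ,  1.8814,  0.0849,  1.1034,  0.3474]), array([ 0.6638,  0.2855, -0.5452,  2.0966,  0.2032,  0.8094, -0.0044]), array([ 0.6142,  0.4352, -0.4767,  2.1235,  0.3245,  0.652 , -0.085 ])]
0 -1 [ 0.7071 -0.7071  0.     -0.    ] [array([ 0.5151,  0.1503, -0.1047,  1.8958,  0.0176,  1.0964, -2.7381]), array([-0.9208,  0.7195,  1.383 ,  2.159 , -0.8598,  1.0243, -2.1961]), array([-0.7471,  0.7671,  1.1479,  2.1804, -0.9772,  0.8688, -2.1132])]
```

Run:
```python
from h import *
a=cv2.imread('pics/scene0.png')[0:200,240:480]; t=cv2.imread('pics/top0.png')[200:420,300:560]
for X in([.151,-.632,.25],[.151,-.632,.23],[.46,-.26,.25],[.3,-.45,.25],[.15,-.63,0],[.3,-.45,0],[0.151,-.632,.4]): print(X,proj('scene',X),proj('top',X))
cv2.imwrite('pics/c.png',np.vstack([cv2.resize(a,(408,340)),cv2.resize(t,(408,345))])[:,:] if 0 else np.hstack([cv2.resize(a,(396,330)),cv2.resize(t,(390,330))]))
for c in('scene','top'):
  T=np.array(camera_params(c)['camera_from_world']); print(c,-T[:3,:3].T@T[:3,3])
```

```text
[0.151, -0.632, 0.25] [330.55991053  87.78653187] [588.28921177 435.30627536]
[0.151, -0.632, 0.23] [330.33912739  94.28257746] [579.05979863 430.07898975]
[0.46, -0.26, 0.25] [296.90181661 126.9530796 ] [339.36862824 234.60121733]
[0.3, -0.45, 0.25] [317.83113616 103.34239402] [464.03846399 336.49613163]
[0.15, -0.63, 0] [328.54712616 163.54733354] [500.82988304 386.80191227]
[0.3, -0.45, 0] [315.94981929 189.73689267] [412.00455284 314.63780657]
[0.151, -0.632, 0.4] [332.3110837   36.26221432] [680.11842933 487.31581709]
scene [0.88817792 0.57642909 0.49684434]
top [ 0.42919199 -0.14910954  0.94362639]
```

View pics/c.png

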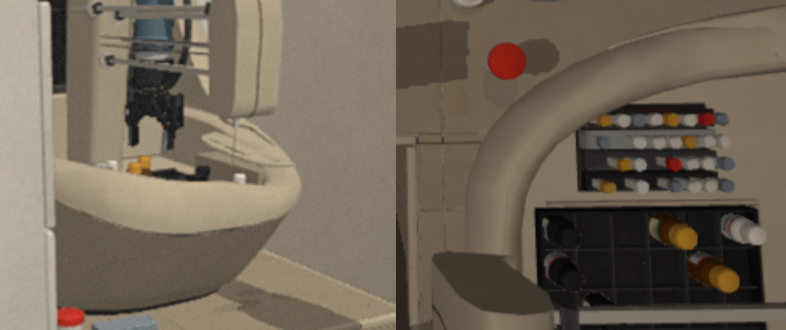

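Run:
```python
from h import *
np.set_printoptions(precision=3,suppress=True)
def T(n,a,b):
    X=tri(a,b); print(n,X,'res',proj('scene',X)-a,proj('top',X)-b)
T('orange',(328,98),(489,355)); T('panel',(404,67),(324,375)); T('panelL',(367,67),(324,375));T('rimright',(422,115),(345,340))
T('rod L end',(298,5),(410,406));T('rod L end',(303,36),(410,406))
for r in(5,25,36):
  for z in(.3,.4,.5,.6): print(r,z,plane('scene',(300,r),z),plane('scene',(365,r),z))
print('top pts', [(z,plane('top',(347,327),z),plane('top',(324,370),z),plane('top',(403,415),z),plane('top',(480,406),z)) for z in(0.1,.2,.3,.4,.5)])
a=cv2.imread('pics/scene0.png')[0:130,265:435]; t=cv2.imread('pics/top0.png')[340:420,310:560]
cv2.imwrite('pics/d.png',np.vstack([cv2.resize(a,(480,367),interpolation=2),cv2.resize(t,(480,154),interpolation=2)]))
```

```text
orange [ 0.264 -0.478  0.257] res [-3.859 -0.373] [-3.552  5.905]
panel [ 0.259 -0.202  0.367] res [-10.701   0.107] [-11.361  13.84 ]
panelL [ 0.29  -0.227  0.368] res [ 7.757 -0.691] [  7.418 -10.743]
rimright [ 0.251 -0.21   0.272] res [-32.017  -4.346] [-32.948  35.461]
rod L end [ 0.344 -0.322  0.5  ] res [33.984 -6.413] [ 35.008 -66.479]
rod L end [ 0.322 -0.342  0.436] res [31.87  -5.864] [ 30.484 -57.629]
5 0.3 [-10.408 -21.158] [-10.64  -15.857]
5 0.4 [ -4.669 -10.117] [-4.784 -7.509]
5 0.5 [1.069 0.925] [1.073 0.84 ]
5 0.6 [ 6.808 11.966] [6.93  9.188]
25 0.3 [-1.092 -3.232] [-1.52  -2.837]
25 0.4 [-0.086 -1.297] [-0.296 -1.103]
25 0.5 [0.92  0.637] [0.927 0.631]
25 0.6 [1.926 2.572] [2.15  2.365]
36 0.3 [-0.462 -2.02 ] [-0.778 -1.779]
36 0.4 [ 0.224 -0.701] [ 0.068 -0.582]
36 0.5 [0.91  0.618] [0.915 0.614]
36 0.6 [1.596 1.937] [1.761 1.811]
top pts [(0.1, array([ 0.292, -0.294]), array([ 0.214, -0.249]), array([ 0.132, -0.393]), array([ 0.146, -0.538])), (0.2, array([ 0.309, -0.277]), array([ 0.24 , -0.237]), array([ 0.167, -0.364]), array([ 0.179, -0.492])), (0.3, array([ 0.325, -0.26 ]), array([ 0.265, -0.225]), array([ 0.202, -0.336]), array([ 0.213, -0.446])), (0.4, array([ 0.341, -0.242]), array([ 0.291, -0.213]), array([ 0.238, -0.307]), array([ 0.247, -0.4  ])), (0.5, array([ 0.357, -0.225]), array([ 0.316, -0.201]), array([ 0.273, -0.278]), array([ 0.28 , -0.354]))]
```

View pics/d.png

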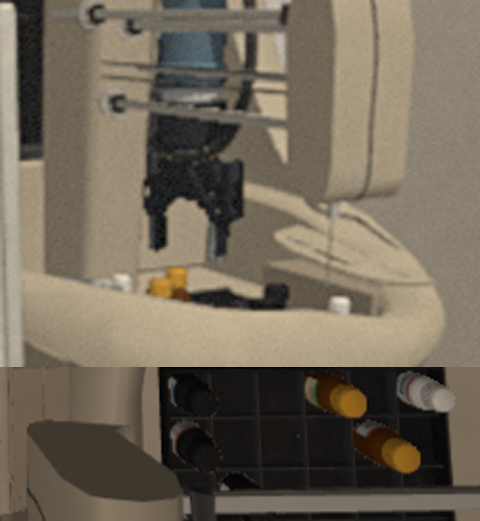

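Run:
```python
from h import *
np.set_printoptions(precision=3,suppress=True)
# rods: each scene rod lies along world y; for trial z find endpoints, x must agree and match top row 406
for n,a,b in(('low',(306,36.5),(367,43.5)),('mid',(302,23),(366,28)),('hi',(299,4.5),(366,6)),('panelbot',(408,69),(382,71)),('paneldark',(382,71),(368,57))):
  for z in(.34,.36,.38,.4,.42,.44,.46,.48):
    A,B=plane('scene',a,z),plane('scene',b,z); print(n,z,A,B,'dir',np.degrees(np.arctan2(*(A-B)[::-1])).round(), proj('top',[*A,z]).round(),proj('top',[*B,z]).round())
from scipy.spatial.transform import Rotation as R
for r in(.25,.3,.34,.38):
  for z in(.25,.35,.5): 
    p=[r*np.cos(-1.336),r*np.sin(-1.336),z]; print(r,z,inverse_kinematics(p,[.993,.117,0,0]))
for z in(.4,.5,.6,.7,.8): print(z,inverse_kinematics([.151,-.632,z],[.993,.117,0,0]))
```

```text
low 0.34 [-0.196 -1.445] [-0.213 -0.963] dir -88.0 [1302.  743.] [930. 769.]
low 0.36 [-0.058 -1.187] [-0.073 -0.767] dir -88.0 [1110.  641.] [778. 662.]
low 0.38 [ 0.081 -0.929] [ 0.068 -0.57 ] dir -88.0 [912. 536.] [622. 553.]
low 0.4 [ 0.219 -0.672] [ 0.208 -0.374] dir -88.0 [707. 427.] [461. 440.]
low 0.42 [ 0.357 -0.414] [ 0.349 -0.178] dir -88.0 [494. 314.] [295. 324.]
low 0.44 [ 0.495 -0.156] [0.489 0.018] dir -88.0 [275. 197.] [124. 204.]
low 0.46 [0.634 0.102] [0.629 0.215] dir -88.0 [48. 77.] [-52.  81.]
low 0.48 [0.772 0.359] [0.77  0.411] dir -88.0 [-187.  -48.] [-234.  -46.]
mid 0.34 [-0.846 -2.725] [-0.828 -1.845] dir -91.0 [2535. 1355.] [1796. 1371.]
mid 0.36 [-0.625 -2.304] [-0.609 -1.536] dir -91.0 [2173. 1168.] [1520. 1178.]
mid 0.38 [-0.404 -1.883] [-0.391 -1.227] dir -91.0 [1807.  979.] [1243.  985.]
mid 0.4 [-0.182 -1.462] [-0.172 -0.918] dir -91.0 [1439.  789.] [966. 791.]
mid 0.42 [ 0.039 -1.041] [ 0.047 -0.61 ] dir -91.0 [1067.  597.] [687. 596.]
mid 0.44 [ 0.26 -0.62] [ 0.266 -0.301] dir -91.0 [692. 403.] [408. 401.]
mid 0.46 [ 0.481 -0.199] [0.485 0.008] dir
[... 2010 characters left out ...]
.  -83.] [-268.  -70.]
0.25 0.25 None
0.25 0.35 None
0.25 0.5 None
0.3 0.25 [ 1.21  -0.34  -0.01   2.337 -0.004  1.145 -0.134]
0.3 0.35 None
0.3 0.5 None
0.34 0.25 [ 1.211 -0.241  0.003  2.268  0.001  1.115 -0.123]
0.34 0.35 [ 1.207 -0.325  0.005  2.118  0.002  1.349 -0.124]
0.34 0.5 [ 1.196 -0.349  0.013  1.836  0.004  1.655 -0.128]
0.38 0.25 [ 1.214 -0.149  0.012  2.195  0.002  1.096 -0.111]
0.38 0.35 [ 1.209 -0.234  0.015  2.052  0.004  1.324 -0.113]
0.38 0.5 [ 1.197 -0.265  0.023  1.777  0.006  1.63  -0.117]
0.4 [ 1.232  0.301  0.053  1.4   -0.016  1.441 -0.052]
0.5 [ 1.227  0.294  0.063  1.211 -0.018  1.637 -0.05 ]
0.6 [ 1.223  0.334  0.078  0.959 -0.027  1.85  -0.047]
0.7 None
0.8 None
```

```bash
cat >> h.py <<'E'
from scipy.spatial.transform import Rotation as R
def Q(yaw):
    y=np.array([np.cos(yaw),np.sin(yaw),0]);z=np.array([0,0,-1.])
    return R.from_matrix(np.c_[np.cross(y,z),y,z]).as_quat()
E
python3 - <<'E'
from h import *
np.set_printoptions(precision=3,suppress=True)
t=cv2.imread('pics/top0.png'); print([t[r,c].tolist() for r,c in((385,350),(400,370),(411,375),(418,375),(418,385))])
print([inverse_kinematics([.46,-.25,z],Q(-.08)) for z in(.58,.6,.62)])
q=read_tcp_rot()
movel([.135,-.6,.4],q,.2); print(read_ft_force())
movel([.135,-.6,.62],q,.2); print(read_ft_force(),read_eef_pos(),read_qpos(),read_time_s())
E
```

```text
[[46, 55, 62], [46, 55, 62], [93, 112, 126], [94, 113, 128], [89, 107, 121]]
[array([ 0.813,  0.07 , -0.424,  1.319,  0.029,  1.758,  0.316]), array([ 0.808,  0.079, -0.425,  1.269,  0.034,  1.8  ,  0.312]), array([ 0.803,  0.09 , -0.427,  1.218,  0.039,  1.842,  0.308])]
[ 0.268 -0.085 -0.725]
[ 0.906  0.564 -1.229] [ 0.135 -0.6    0.619] [ 1.233  0.267  0.071  1.008 -0.02   1.87  -0.041] 2.9667
```

Run:
```python
from h import *
np.set_printoptions(precision=3,suppress=True)
movel([.44,-.24,.62],Q(-.08),.25); print(read_ft_force(),read_eef_pos(),read_qpos(),read_time_s())
move_gripper(.04)
q=np.array(read_qpos()); q[0]-=.5;q[2]+=.5
move_j(q.tolist()); print(read_eef_pos(),read_tcp_rot())
for p in([.46,-.245,.62],[.46,-.245,.1],[.46,-.17,.1],[.46,-.2,.035],[.46,-.11,.035]): print(inverse_kinematics(p,Q(-.08)))
```

```text
[-0.11   0.351  0.407] [ 0.439 -0.242  0.62 ] [ 0.782  0.04  -0.378  1.268  0.016  1.837  0.326] 5.0
[ 0.452 -0.239  0.619] [ 0.734  0.679 -0.009  0.003]
[ 0.29   0.058  0.129  1.246 -0.008  1.837  0.338]
[ 0.303  0.338  0.123  2.028 -0.058  0.779  0.38 ]
[ 0.226  0.287  0.049  2.095 -0.02   0.759  0.207]
[ 0.264  0.422  0.072  2.092 -0.05   0.629  0.291]
[ 0.161  0.382 -0.015  2.154  0.01   0.605  0.059]
```

Run:
```python
from h import *
np.set_printoptions(precision=3,suppress=True)
move_ptp([.454,-.25,.30],Q(-.08))
movel([.454,-.25,.105],None,.2); print(read_ft_force(),read_eef_pos(),read_time_s())
for y in np.arange(-.235,-.154,.01):
    movel([.458+.08*(y+.2),y,.105],None,.05)
    snap('scene'); r=tip_of('scene','rack_head'); g=tip_of('scene','rack_heel')
    print(round(y,3),read_ft_force(),r[0]['at'] if r else None, g[0]['at'] if g else None)
    if r and r[0]['at'][1]>225: break
snap('scene','s1'); snap('top','t1'); print(read_time_s())
a=cv2.imread('pics/scene0.png')
h=np.hstack([cv2.imread('pics/s1.png')[150:360,240:460],cv2.imread('pics/t1.png')[130:340,160:380]])
cv2.imwrite('pics/e.png',cv2.resize(h,None,fx=1.8,fy=1.8,interpolation=2))
```

```text
[ 0.791  0.502 -0.252] [ 0.455 -0.251  0.106] 8.45
-0.235 [-0.401 -0.091  0.393] [320.0, 198.4] [318.6, 247.7]
-0.225 [-0.798  0.609  0.854] [318.7, 198.3] [316.8, 249.2]
-0.215 [-0.524 -0.468  0.503] [319.0, 198.5] [320.8, 245.8]
-0.205 [-1.054 -0.207  0.315] [321.8, 201.5] [318.7, 246.0]
-0.195 [-0.406  0.132 -0.183] [326.3, 203.8] [320.5, 248.1]
-0.185 [ 0.2   -0.15   0.687] [336.2, 226.8] [317.4, 248.2]
11.65
```

View pics/e.png

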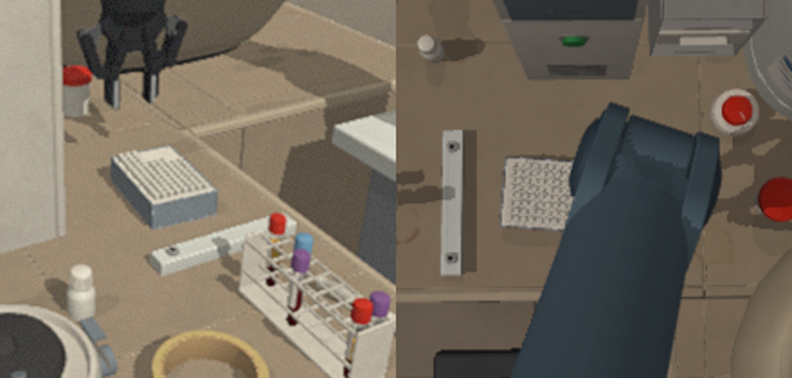

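Run:
```python
from h import *
np.set_printoptions(precision=4,suppress=True)
A,B=plane('top',(219.4,216.7),.034),plane('top',(218.3,255.5),.034); print('lead',A,B)
movel([.455,-.235,.105],None,.15)
snap('top');snap('scene')
for n in('rack_head','rack_heel'):
    s,t=tip_of('scene',n),tip_of('top',n)
    print(n,[plane(c,r[0]['at']) for c,r in(('scene',s),('top',t)) if r])
x=.462
movel([x,-.235,.105],Q(0),.1); movel([x,-.235,.032],None,.1); f0=np.array(read_ft_force()); print(f0,read_eef_pos())
movel([x,-.185,.032],None,.08)
for y in np.arange(-.18,-.128,.005):
    movel([x,y,.032],None,.04); f=np.array(read_ft_force())-f0; print(round(y,3),f,read_eef_pos()[1])
    if abs(f[1])>6: break
snap('scene','s2');snap('top','t2'); 
for n in('rack_head','rack_heel'):
    s,t=tip_of('scene',n),tip_of('top',n)
    print(n,[plane(c,r[0]['at']) for c,r in(('scene',s),('top',t)) if r])
print(read_time_s())
h=np.hstack([cv2.imread('pics/s2.png')[210:360,270:430],cv2.imread('pics/t2.png')[170:320,170:330]])
cv2.imwrite('pics/f.png',cv2.resize(h,None,fx=2.5,fy=2.5,interpolation=2))
```

```text
lead [ 0.5092 -0.0452] [ 0.4289 -0.0432]
rack_head [array([ 0.4652, -0.0433])]
rack_heel [array([ 0.4567, -0.1586]), array([ 0.4597, -0.1609])]
[0.5302 0.3351 0.7445] [ 0.4624 -0.2353  0.0324]
-0.18 [-0.1863 -0.2368 -0.0247] -0.18003765512270792
-0.175 [-0.2626 -0.14   -1.07  ] -0.17466817029924955
-0.17 [-1.2009 -0.0851 -1.7534] -0.1695589544587545
-0.165 [-0.8892 -0.3707 -0.546 ] -0.1644830536003753
-0.16 [-0.526  -0.0277 -1.1938] -0.1594816251858262
-0.155 [ 0.1967  0.0816 -1.1964] -0.154455285395624
-0.15 [-1.0874 -0.5089 -1.4027] -0.14947195171053818
-0.145 [-0.6101  0.0653 -0.6158] -0.14448006995411905
-0.14 [-0.5802  0.0752  0.4933] -0.1394774248876895
-0.135 [-0.689   0.7159 -1.0834] -0.13446699967909806
-0.13 [-0.1699  0.5636 -0.4858] -0.12946998197775414
rack_head [array([ 0.4579, -0.0025]), array([ 0.4656, -0.0009])]
rack_heel []
17.6667
```

View pics/f.png

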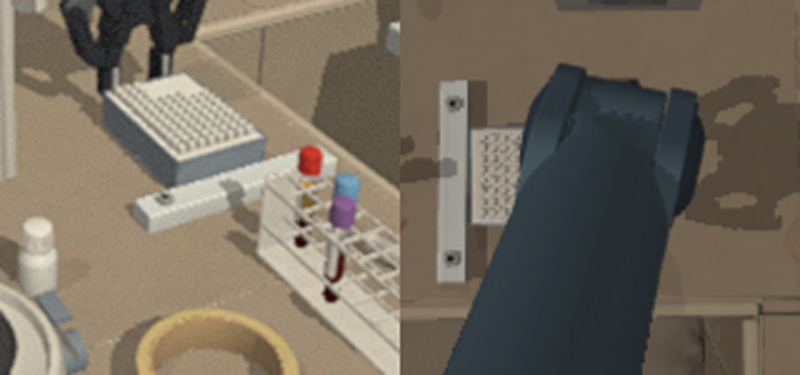

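Run:
```python
from h import *
np.set_printoptions(precision=3,suppress=True)
f0=np.mean([read_ft_force() for _ in range(5)],0)
for y in np.arange(-.1285,-.108,.0015):
    movel([.462,y,.032],None,.02); f=np.mean([read_ft_force() for _ in range(3)],0)-f0; print(round(y,4),f,read_eef_pos()[1])
    if abs(f[1])>5: break
pause(.3); print(read_ft_force())
movel([.462,-.16,.032],None,.06); movel([.462,-.235,.032],None,.15); movel([.462,-.235,.2],None,.2)
snap('scene','s3');snap('top','t3'); 
for n in('rack_head','rack_heel'):
    s,t=tip_of('scene',n),tip_of('top',n)
    print(n,[plane(c,r[0]['at']) for c,r in(('scene',s),('top',t)) if r])
print(read_time_s())
h=np.hstack([cv2.imread('pics/s3.png')[220:320,280:410],cv2.imread('pics/t3.png')[190:290,180:310]])
cv2.imwrite('pics/g.png',cv2.resize(h,None,fx=3,fy=3,interpolation=2))
```

```text
-0.1285 [ 0.492  0.072 -0.107] -0.1284959542371411
-0.127 [ 0.02  -0.208  0.819] -0.12692483680134103
-0.1255 [-0.776  0.111  1.021] -0.12536393510163713
-0.124 [-1.161 -0.408 -0.382] -0.12420332828709144
-0.1225 [-0.411 -4.441 -0.297] -0.12404880621221281
-0.121 [-2.111 -7.306  0.327] -0.12395869187898784
[-0.942 -7.907  0.15 ]
rack_head [array([0.453, 0.005]), array([0.464, 0.003])]
rack_heel [array([ 0.457, -0.107]), array([ 0.461, -0.121])]
22.2083
```

View pics/g.png

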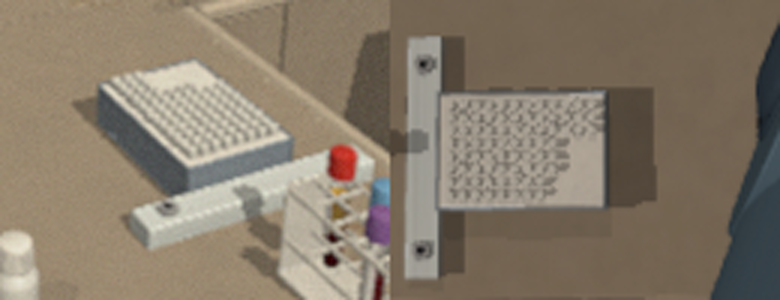

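The box sits flush and square against the bar: its leading edge is at column ~439 of the top crop, along the bar's face. The force rise at −0.124 m confirms contact, and the gripper is clear.

```bash
python3 -c "
from bench import *
pause(.3); print(sign_off())"
```

```text
the job is handed in; nothing more can be done
None
```

I tipped the box onto its base, pushed it flush and square against the stop bar near the bar's middle, and handed the job in after about 23 s, with no judge's verdict returned; the arm never went near the bottle, cup or timer.

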